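# Close up the battery rail on the school lab bench

## Task

Push the row of four boxed cells along the aluminium rail, all together as one touching train, until the front cell is fully home against the black terminal block and no gaps are left. Then press the round test button on top of the terminal block fully down for a moment and let go. Only push and press: do not lift or tip the cells or let the row come apart, do not press the button before the row is home, and leave everything else on the bench alone.

Things in the scene. Friction and masses are not known exactly. Their poses are not given: they have to be found in the camera images.
- rail: fixed aluminium rail 430 mm long, 64 mm wide; origin on the bench under the middle of its channel; y runs along it towards the terminal block (pushing direction), x across, z up. Channel floor 10 mm above the bench; side lips at x = +-21 to +-27 mm, 22 mm above the bench, from y = -170 to +170 mm; rear end open (floor plate runs to -200 mm). Sliding the row takes a few newtons.
- stop_face (a point): on the black terminal block (60 mm across, 46 mm along, top 58 mm above the bench): centre of its upright stop face, at rail y = +170 mm, 33 mm above the bench. With the row home the cells' origins lie at rail y = +150, +110, +70 and +30 mm and the rear face of the row at +10 mm.
- cell1: square boxed dry cell, grey plastic, 40 x 40 mm on plan, 46 mm tall, about 0.13 kg, two brass caps 4 mm high on top; origin at the centre of its underside, axes parallel to the rail's. Front cell, nearest the terminal block.
- cell2: square boxed dry cell, grey plastic, 40 x 40 mm on plan, 46 mm tall, about 0.13 kg, two brass caps 4 mm high on top; origin at the centre of its underside, axes parallel to the rail's. Second in the row.
- cell3: square boxed dry cell, grey plastic, 40 x 40 mm on plan, 46 mm tall, about 0.13 kg, two brass caps 4 mm high on top; origin at the centre of its underside, axes parallel to the rail's. Third in the row.
- cell4: square boxed dry cell, grey plastic, 40 x 40 mm on plan, 46 mm tall, about 0.13 kg, two brass caps 4 mm high on top; origin at the centre of its underside, axes parallel to the rail's. Rear cell: the row is pushed on its rear face, 20 mm behind its origin. The cells start touching, on the channel floor (origins 10 mm above the bench), 60 to 130 mm short of home.
- test_btn_top (a point): centre of the top face of the round steel test button (30 mm across) on top of the terminal block, on the rail's centre line at rail y = +193 mm, 80 mm above the bench; the button stands 10 mm proud of its housing and moves straight down 6 mm.
- test_btn (a joint): travel of the test button in m: 0 up, 0.006 fully down; sprung, 5 N when fully down, returns by itself.
- spare_cell: bystander: a spare cell like those in the row, standing on the bench beside the rail; origin at the centre of its underside.
- beaker_a: bystander: empty glass beaker, 60 mm wide, 75 mm tall; origin at the centre of its underside.
- beaker_b: bystander: empty glass beaker, 54 mm wide, 65 mm tall; origin at the centre of its underside.
- meter: bystander: yellow multimeter lying flat, 130 x 75 x 40 mm; origin at the centre of its underside.
- strip: bystander: copper strip lying flat, 100 x 20 x 5 mm; origin at the centre of its underside.
- weight: bystander: brass weight with a knob, 38 mm wide, 42 mm tall; origin at the centre of its underside.
Mind the look-alikes: they are no part of the job. What is shaped like the cell1 but green or pink is not meant.

How it is judged (in metres and radians):
On the way, in this order (a step that is already met when the one before it is completed fails the run):
1. the whole row is home against the terminal block (y of cell1 in the frame of rail above 0.146 m and y of cell2 in the frame of rail above 0.106 m and y of cell3 in the frame of rail above 0.066 m and y of cell4 in the frame of rail above 0.026 m and z of each of cell1, cell2, cell3, cell4 in the frame of rail below 0.014 m and angle between each of cell1, cell2, cell3, cell4's own z axis and vertical below 0.1 rad), for 0.2 s.
2. the test button is pressed down (value of joint test_btn above 0.0045 m), for 0.1 s.
At the end, for the whole second after the job is handed in: All four cells stand at rest and upright on the rail's floor, each within 4 mm of its home place (front cell against the terminal block, the others touching behind it), and the test button, pressed down at least 4.5 mm after that, is up again (all of step 1 and value of joint test_btn below 0.0015 m and linear speed of each of cell1, cell2, cell3, cell4 below 0.01 m/s).
It fails at once if a cell of the row is lifted more than 6 mm or tipped (z of any of cell1, cell2, cell3, cell4 in the frame of rail above 0.016 m or angle between any of cell1, cell2, cell3, cell4's own z axis and vertical above 0.25 rad).
It fails at once if the row comes apart: a gap of more than 10 mm between neighbours (distance between cell1 and cell2 above 0.05 m or distance between cell2 and cell3 above 0.05 m or distance between cell3 and cell4 above 0.05 m).
It fails at once if the button is pressed before the row is home (value of joint test_btn above 0.003 m and not (y of cell1 in the frame of rail above 0.144 m and y of cell2 in the frame of rail above 0.104 m and y of cell3 in the frame of rail above 0.064 m and y of cell4 in the frame of rail above 0.024 m)).
It fails at once if a bystander is moved more than 25 mm or knocked over (distance of any of spare_cell, beaker_a, beaker_b, meter, strip, weight from where it was at the start of the episode above 0.025 m or angle between any of spare_cell, beaker_a, beaker_b, meter, strip, weight's own z axis and vertical above 0.5 rad).
It also fails if it takes over 48 s, if anything falls off the work surface, if the arm or the gripper's body presses on something with over 40 N, if the wrist force passes 120 N, or if a joint passes its speed limit or range.

## Robot

A 6-joint arm with a two-finger parallel gripper is mounted at the origin on the work surface. World frame = base frame: x ahead of the robot, y to its left, z up, the work surface at z = 0. Lengths are in m, angles in degrees, forces in N, time in s.
With the tool pointing down it reaches from about 0.35 to 0.85 m from the base axis. Payload 8.1 kg.
Tool frame: the origin (TCP) lies midway between the tips of the shut fingers; the grasp point (between the pads) lies 19 mm behind it; z points along the fingers, y is the line along which they close (so a half turn about z gives the same grasp; the last joint's range is limited). The gripper opens to 85 mm and grips with 20 to 120 N. Pads are 22 mm wide; open, the fingers measure 114 mm over their backs; the gripper's body (76 mm by 85 mm) begins 54 mm behind the grasp point. The pads swing forward as they close: fully open they stand 13 mm farther back than shut.
Start: joints at [59.106, 7.471, 85.268, -0, 87.261, -4.893], TCP at [0.263, 0.539, 0.206] pointing down, gripper open.
Joint ranges: [-169.43, 169.43], [-51.17, 129.36], [1.28, 143.12], [-76.62, 256.62], [0, 156.53], [-152.29, 152.29]. Speed limits (degrees/s): [136.94, 136.94, 159.86, 180, 180, 180].

## Interface

Orientations are given as [roll, pitch, yaw] about the fixed x, y, z axes, in that order (R = Rz(yaw) Ry(pitch) Rx(roll)).
In Python, from station import telemetry, capture, calibration, workorder, trace gives the robot as it stands. The module is installed in compiled form; this text tells all that it offers.
- The arm moves only by the tool play_rows, never from a script. Its argument "plan" is a list of rows, each a list of 2 entries, a list of its own where there are three numbers: the shift along the world's x, y, z in mm, then the turn about the world's z in degrees. In form: [[[tx, ty, tz], turn], ...]. A call has 1 to 8 rows; each row is the pose to reach, as a shift and turn from the pose commanded when the call began; what a row does not reach only later rows make up. A row lasts 1/12 s, in which the tool goes at most 41.7 mm and 7.16 degrees, less where a joint would pass 70% of its speed; a pose out of reach is approached as far as the arm can. A call with a gripper value outside its range is refused whole. "claw" is the opening, from 0 (shut) to 1 (fully open), set as the call begins (left out, the last holds). The fingers move at their own pace and stop on an object; the grip force is fixed at half the most. Time passes only in rows, so rows that repeat a pose let the fingers close. It gives the time, the measured TCP pose, the force, the opening and the grip force at its end, in the units of the state.
- telemetry.get_state(): the state, without advancing time (a new reading comes with each control period).
- capture(name): name is "side" or "top"; returns the picture (384x512x3 uint8, blue, green, red); there is no depth.
- calibration(name): a dict with "fov_y" (degrees; the focal length in pixels is half the picture's height over the tangent of half this angle, whatever the lens; pixels are square), "cx", "cy" (the principal point, pixels), "camera_from_world" (4x4, takes a point from world to camera coordinates). Camera axes: x right, y up, looking along -z (the intrinsics and any distortion apply to the point x, -y, -z); pixel columns grow to the right and rows downward; lengths in m; the calibration is good to about 2 mm. A picture is of the moment at which its call begins. calibration takes no time and is no camera call.
- workorder.close_job(): hands the job in; it is judged then, once.
Trained networks look in the newest picture that a camera, given by its name, has taken for a name from the list of things; names that differ only in an ending like _2 or _b are one class to them, and where a whole thing is asked for, a point or a joint stands for the part that bears it (a point fixed in the world has none). Each returns a list of dicts, best first, with "confidence" (0 to 1); they miss things now and then, are a little off and sometimes report something else, mostly with a low value. They report only what shows in the picture. A call takes as long as a camera call. They do not tell look-alikes from the thing itself.
- trace(camera, target): "pixels" (384x512 bool, what is visible of it) and "xy" ([column, row] in pixels, amid what is visible of it).
The state is a dict: "t": time; "q": joint angles; "qd": joint speeds; "joint_torque": joint torques, N m; "position": TCP position; "tcp_rot": TCP orientation; "ft_force": force on the tool from outside, world axes, zero at the start; "wrist_torque": the same for the moment, N m; "finger_gap": finger opening in m; "gripper_force": force on a finger pad.
Only numpy, scipy, OpenCV 4.12 (cv2) and the standard library are available. Lean on these libraries where they do the work, as an engineer would, in place of code of your own. Each camera call takes 0.05 s, during which the arm holds its last target. There are 200 camera calls.

## Working session

There is one attempt and no reset: what is moved stays moved. The work goes in short steps, Python scripts to look and compute and a tool call to move; the robot and the scene stay as the last step left them, time stands still between calls to the robot, and variables do not carry over. Pictures are saved under pics/ and viewed, at most 10 in all, crops included, and the job is handed in when it is done.

Besides the shell and the picture viewer there is one more tool, called after ">>>" by a JSON object that holds its "method" and its "body". play_rows: Moves the arm, as the interface text tells. Its arguments: {"type":"object","properties":{"plan":{"type":"array"},"claw":{"type":"number"}},"required":["plan"]}

```bash
mkdir -p pics; python3 - <<'E'
from station import telemetry, capture, calibration
import cv2
for n in("side","top"):
    cv2.imwrite(f"pics/{n}0.png",capture(n)); c=calibration(n); print(n,c)
s=telemetry.get_state();print(s)
E
```

```text
side {'fov_y': 57.9710046085407, 'cx': 254.49691241460079, 'cy': 199.0022303302971, 'camera_from_world': array([[-0.71046093, -0.70345076,  0.02005708,  0.41657606],
       [ 0.38499325, -0.36465635,  0.84782424, -0.25849001],
       [-0.58908866,  0.61006784,  0.52989789, -0.4250221 ],
       [ 0.        ,  0.        ,  0.        ,  1.        ]])}
top {'fov_y': 48.918612888100355, 'cx': 260.74172260679387, 'cy': 196.0453573421449, 'camera_from_world': array([[-0.08461755, -0.99638375, -0.00769959,  0.09791524],
       [ 0.96746328, -0.08400573,  0.23865841, -0.56419478],
       [-0.23844218,  0.01274562,  0.97107305, -0.66255773],
       [ 0.        ,  0.        ,  0.        ,  1.        ]])}
{'t': 0.1, 'q': array([ 5.91053110e+01,  7.51137977e+00,  8.53233026e+01,  8.70530626e-06,
        8.72610378e+01, -4.89311842e+00]), 'qd': array([ 0.01434631, -0.17928457, -0.12931747,  0.03397949, -0.02689348,
       -0.05393646]), 'joint_torque': array([ 2.08563491e-03, -5.70944810e+01, -5.01946306e+01,  1.68260090e-05,
        7.76796544e-03,  2.60885116e-05]), 'position': array([0.26274199, 0.53881768, 0.2047406 ]), 'tcp_rot': array([-1.79904629e+02, -8.17332272e-03,  1.53998422e+02]), 'ft_force': array([1.09959643, 0.63076073, 0.15080208]), 'wrist_torque': array([ 0.01297587,  0.01145092, -0.0191051 ]), 'gripper_force': 0.0, 'finger_gap': 0.08544630611905951}
```

View pics/top0.png

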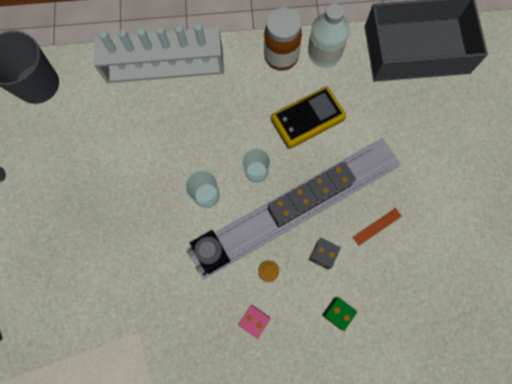

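View pics/side0.png

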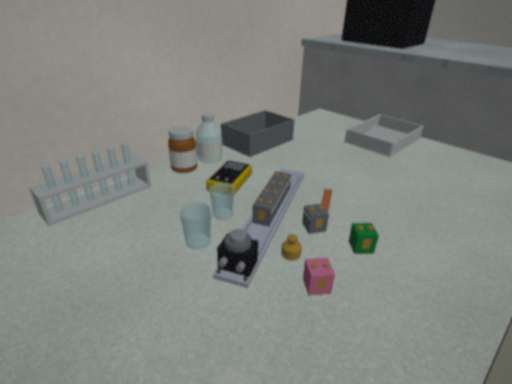

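The top view shows the block and button at about (208,250). The row runs from (285,208) to (342,177), with the open rail end near (390,155). The grey spare is at (325,252). I'll fit the rail pose from the masks.

```bash
cat > h.py <<'E'
import numpy as np, cv2
from station import telemetry, capture, calibration, trace
def proj(n,P):
    c=calibration(n); T=c["camera_from_world"]; f=192/np.tan(np.radians(c["fov_y"]/2))
    p=np.asarray(P)@T[:3,:3].T+T[:3,3]; z=-p[:,2]
    return np.c_[c["cx"]+f*p[:,0]/z, c["cy"]-f*p[:,1]/z]
def unproj(n,uv,h):
    c=calibration(n); T=c["camera_from_world"]; f=192/np.tan(np.radians(c["fov_y"]/2))
    uv=np.atleast_2d(uv); d=np.c_[(uv[:,0]-c["cx"])/f,-(uv[:,1]-c["cy"])/f,-np.ones(len(uv))]
    R=T[:3,:3]; o=-R.T@T[:3,3]; d=d@R
    return o+d*((h-o[2])/d[:,2])[:,None]
E
python3 - <<'E'
from h import *
for n in("top","side"):
    capture(n)
    for t in("rail","cell1","test_btn_top","stop_face"):
        for i,r in enumerate(trace(n,t)[:6]):
            m=r["pixels"]; 
            print(n,t,round(r["confidence"],2),r["xy"],m.sum(),cv2.minAreaRect(np.argwhere(m)[:,::-1].astype(np.float32)) if m.any() else 0)
            if i==0: np.save(f"{n}_{t}.npy",m)
im=capture("top"); cv2.imwrite("pics/topc.png",cv2.resize(im[130:290,180:410],None,fx=3.4,fy=3.4,interpolation=cv2.INTER_CUBIC))
E
```

```text
top rail 0.58 [257.4, 227.3] 5371 ((292.9022521972656, 207.95361328125), (39.172607421875, 229.5313262939453), 61.497562408447266)
top cell1 0.83 [338.8, 315.1] 671 ((338.5135192871094, 313.5810852050781), (28.015682220458984, 25.69072723388672), 35.53767776489258)
top cell1 0.71 [322.3, 189.3] 589 ((321.0941162109375, 188.0764617919922), (25.693326950073242, 25.693326950073242), 57.528804779052734)
top cell1 0.68 [283.0, 208.7] 653 ((282.16156005859375, 210.90769958496094), (26.047290802001953, 25.92325782775879), 60.2551155090332)
top cell1 0.67 [256.1, 321.7] 622 ((253.10000610351562, 321.20001220703125), (26.000001907348633, 25.799999237060547), 36.869895935058594)
top cell1 0.59 [342.1, 178.2] 612 ((341.2122802734375, 176.88206481933594), (27.00174331665039, 24.767789840698242), 60.945396423339844)
top cell1 0.57 [304.3, 197.6] 559 ((302.3496398925781, 198.79437255859375), (25.959430694580078, 22.917312622070312), 59.534454345703125)
top test_btn_top 0.7 [209.2, 248.3] 259 ((206.5, 249.5), (17.0, 17.0), 90.0)
top stop_face 0.65 [257.9, 222.9] 5705 ((292.6728515625, 208.036178588
[... 397 characters left out ...]
2.52880573272705)
side cell1 0.63 [271.9, 191.3] 212 ((274.0000305175781, 196.0), (24.041629791259766, 15.55634880065918), 45.0)
side cell1 0.55 [316.5, 274.7] 1046 ((318.5, 276.0), (38.0, 31.0), 90.0)
side cell1 0.48 [273.5, 189.1] 169 ((277.8970947265625, 185.83824157714844), (20.922828674316406, 12.176401138305664), 30.963756561279297)
side test_btn_top 0.68 [233.7, 177.1] 853 ((228.55836486816406, 176.1827392578125), (44.31566619873047, 30.63623046875), 4.085616588592529)
side test_btn_top 0.48 [237.3, 234.2] 220 ((237.5, 236.5), (13.0, 17.0), 90.0)
side stop_face 0.9 [250.8, 245.2] 3147 ((254.63941955566406, 223.7906494140625), (45.29163360595703, 134.32870483398438), 26.86981201171875)
```

View pics/topc.png

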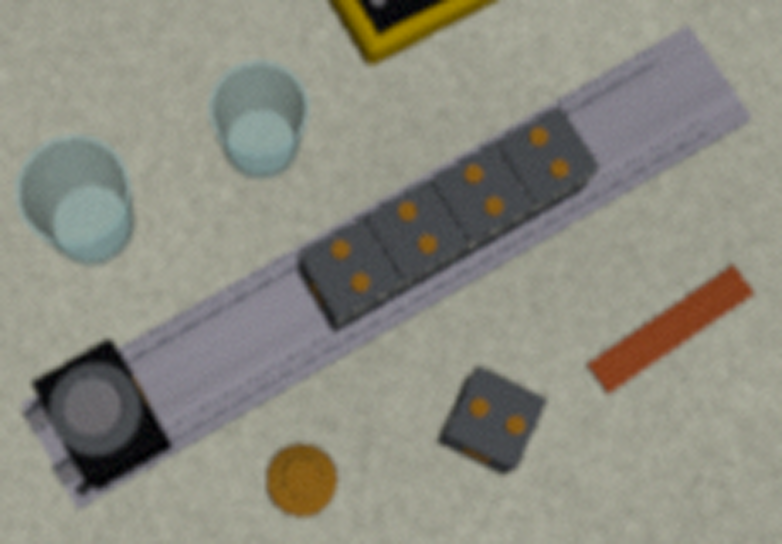

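```bash
cat >> h.py <<'E'
def fit(pts):  # crop px, rail xyz(mm), moving flag
    from scipy.optimize import least_squares
    a=np.array(pts,float); uv=(a[:,:2]+.5)/3.4-.5+[180,130]
    def world(p):
        c,s=np.cos(p[2]),np.sin(p[2]); y=a[:,3]/1e3-p[3]*a[:,5]; x=a[:,2]/1e3
        return np.c_[p[0]+c*x-s*y,p[1]+s*x+c*y,a[:,4]/1e3]
    r=least_squares(lambda p:(proj("top",world(p))-uv).ravel(),[.5,.1,.5,.09],loss="soft_l1")
    return r.x,(proj("top",world(r.x))-uv)
E
python3 - <<'E'
from h import *
pts=[(688,27,32,-200,10,0),(748,118,-32,-200,10,0),(94,404,0,193,80,0),
(109,341,30,170,58,0),(170,446,-30,170,58,0),(34,383,30,216,58,0),(90,490,-30,216,58,0),
(550.5,152.5,0,30,60,1),(484.5,190,0,70,60,1),(417.5,227,0,110,60,1),(351,266,0,150,60,1)]
p,e=fit(pts);print(p,np.degrees(p[2]));print(e.round(2))
c,s=np.cos(p[2]),np.sin(p[2]);W=lambda x,y:(p[0]+c*x-s*y,p[1]+s*x+c*y)
print("ydir",-s,c,"rear face",W(0,.01-p[3]),"home rear",W(0,.01),"btn",W(0,.193))
import numpy as np
for g in[(233,236.5),(237.5,236.5)]:print(unproj("side",g,.078))
print(unproj("top",(206.5,249.5),.08), proj("side",[[*W(0,.193),.08],[*W(0,.01-p[3]),.056]]))
E
```

```text
[ 0.56720992 -0.02882892  0.44491324  0.10478514] 25.491650680266726
[[ 0.   -0.68]
 [ 1.34 -0.32]
 [-0.05  1.31]
 [ 0.58 -0.45]
 [-0.35 -1.14]
 [-0.88  0.65]
 [-0.62 -0.17]
 [-0.33  0.05]
 [-0.01  0.06]
 [ 0.37  0.36]
 [ 0.36  0.2 ]]
ydir -0.4303795646943768 0.9026480101864064 rear face (np.float64(0.6080035096917407), np.float64(-0.11438652913069733)) home rear (np.float64(0.5629061288959701), np.float64(-0.019802435508993667)) btn (np.float64(0.48414666855689914), np.float64(0.1453821503551187))
[[0.48508921 0.15517043 0.078     ]]
[[0.47992707 0.14979172 0.078     ]]
[[0.48471902 0.14658444 0.08      ]] [[237.70707687 233.28428419]
 [282.36585699 171.73301207]]
```

>>> {"method": "play_rows", "body": {"plan": [[[18, -34, 0], -5], [[36, -69, 0], -10], [[55, -104, 0], -15], [[73, -140, 0], -20], [[92, -175, 0], -25], [[110, -210, 0], -30], [[129, -246, 0], -35], [[147, -281, 0], -38.5]], "claw": 0}}

```text
t: 1.32
position: [0.4106, 0.2565, 0.206]
tcp_rot: [180.0, 0.0, 115.2]
ft_force: [-0.3, 1.0, 0.4]
finger_gap: 0.0001
gripper_force: 0.0
```

>>> {"method": "play_rows", "body": {"plan": [[[18, -34, 0], 0], [[36, -69, 0], 0], [[55, -104, 0], 0], [[73, -140, 0], 0], [[92, -175, 0], 0], [[110, -210, 0], 0], [[129, -246, 0], 0], [[147, -281, 0], 0]]}}

```text
t: 1.98
position: [0.5577, -0.0249, 0.206]
tcp_rot: [180.0, 0.0, 115.5]
ft_force: [0.7, 1.2, -0.5]
finger_gap: 0.0
gripper_force: 0.0
```

>>> {"method": "play_rows", "body": {"plan": [[[18, -34, 0], 0], [[36, -69, 0], 0], [[55, -104, 0], 0], [[77, -146, 0], 0], [[77, -146, 0], 0], [[77, -146, 0], 0]]}}

```text
t: 2.48
position: [0.6341, -0.1714, 0.2044]
tcp_rot: [-179.9, -0.0, 115.3]
ft_force: [-0.3, 0.4, 0.1]
finger_gap: 0.0001
gripper_force: 0.0
```

>>> {"method": "play_rows", "body": {"plan": [[[0, 0, -35], 0], [[0, 0, -70], 0], [[0, 0, -105], 0], [[0, 0, -135], 0], [[0, 0, -160], 0], [[0, 0, -177], 0], [[0, 0, -177], 0]]}}

```text
t: 3.07
position: [0.6301, -0.1657, 0.0236]
tcp_rot: [-179.7, -0.4, 115.6]
ft_force: [-1.0, 0.1, -1.8]
finger_gap: 0.0001
gripper_force: 0.0
```

```bash
python3 - <<'E'
from h import *
a=capture("side")[120:290,180:350];b=capture("top")[120:290,240:410]
cv2.imwrite("pics/pre.png",cv2.resize(np.hstack([a,b]),None,fx=2.35,fy=2.35,interpolation=cv2.INTER_CUBIC))
print(telemetry.get_state()["position"])
E
```

```text
[ 0.63350877 -0.16732429  0.02886467]
```

View pics/pre.png

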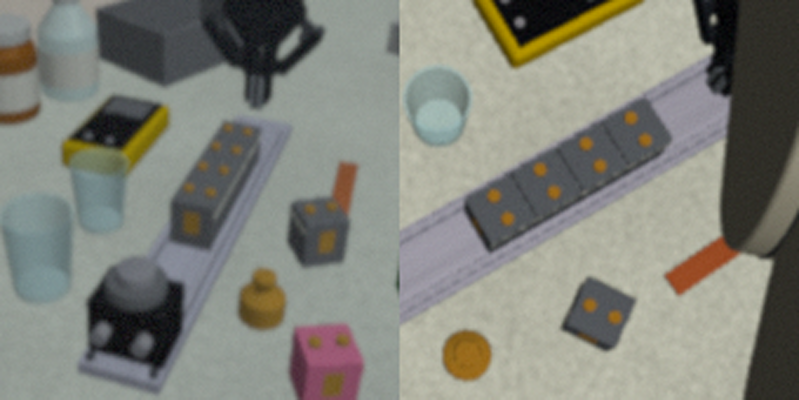

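The fingers are behind the row and lined up with the rail, with the tip at about (257,95) in the side crop. I'll push gently along the rail.

>>> {"method": "play_rows", "body": {"plan": [[[-2, 4.5, 0], 0], [[-4.3, 9, 0], 0], [[-6.5, 13.5, 0], 0], [[-8.6, 18, 0], 0], [[-10.8, 22.6, 0], 0], [[-12.9, 27.1, 0], 0], [[-15.1, 31.6, 0], 0], [[-17.2, 36.1, 0], 0]]}}

```text
t: 3.83
position: [0.6165, -0.1321, 0.0287]
tcp_rot: [-180.0, -0.0, 115.5]
ft_force: [0.3, 0.1, -0.0]
finger_gap: 0.0005
gripper_force: 0.0
```

>>> {"method": "play_rows", "body": {"plan": [[[-1.3, 2.7, 0], 0], [[-2.6, 5.4, 0], 0], [[-3.9, 8.1, 0], 0], [[-5.2, 10.8, 0], 0], [[-6.5, 13.5, 0], 0], [[-7.7, 16.2, 0], 0], [[-9, 19, 0], 0], [[-10.3, 21.7, 0], 0]]}}

```text
t: 4.5
position: [0.6068, -0.1111, 0.0291]
tcp_rot: [180.0, 0.0, 115.5]
ft_force: [2.4, -2.4, 1.5]
finger_gap: -0.0
gripper_force: 2.0
```

```bash
python3 - <<'E'
from h import *
a=capture("side")[120:290,180:350];b=capture("top")[120:290,240:410]
cv2.imwrite("pics/p1.png",cv2.resize(np.hstack([a,b]),None,fx=2.35,fy=2.35,interpolation=cv2.INTER_CUBIC))
s=telemetry.get_state();print(s["position"],s["ft_force"])
E
```

```text
[ 0.60659982 -0.11055563  0.02899762] [ 0.90816959 -1.53258933  2.41459117]
```

View pics/p1.png

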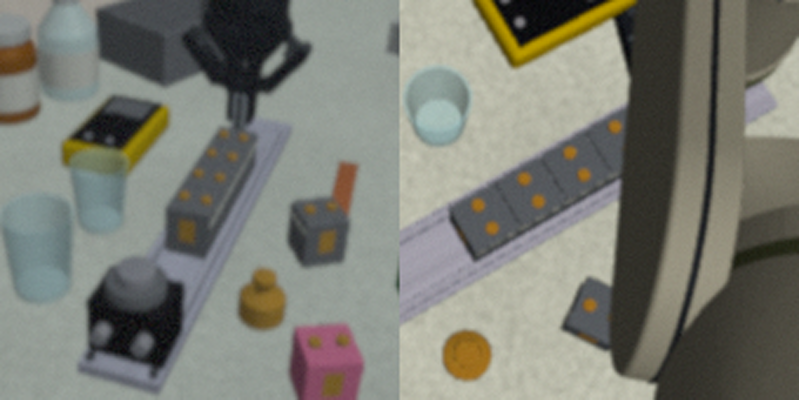

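The row moved about 15 mm, still together and in contact, and the front cell is near (185,230) in the side crop. About 90 mm is left.

>>> {"method": "play_rows", "body": {"plan": [[[-1.7, 3.6, 0], 0], [[-3.4, 7.2, 0], 0], [[-5.2, 10.8, 0], 0], [[-6.9, 14.4, 0], 0], [[-8.6, 18, 0], 0], [[-10.3, 21.7, 0], 0], [[-12, 25.3, 0], 0], [[-13.8, 28.9, 0], 0]]}}

```text
t: 5.27
position: [0.5927, -0.0817, 0.0289]
tcp_rot: [180.0, 0.0, 115.5]
ft_force: [2.6, -4.8, 3.8]
finger_gap: -0.0001
gripper_force: 3.0
```

>>> {"method": "play_rows", "body": {"plan": [[[-1.7, 3.6, 0], 0], [[-3.4, 7.2, 0], 0], [[-5.2, 10.8, 0], 0], [[-6.9, 14.4, 0], 0], [[-8.6, 18, 0], 0], [[-10.3, 21.7, 0], 0], [[-12, 25.3, 0], 0], [[-13.8, 28.9, 0], 0]]}}

```text
t: 5.93
position: [0.5789, -0.0528, 0.0289]
tcp_rot: [180.0, 0.0, 115.5]
ft_force: [2.8, -4.4, 4.4]
finger_gap: -0.0001
gripper_force: 3.1
```

>>> {"method": "play_rows", "body": {"plan": [[[-0.9, 1.8, 0], 0], [[-1.7, 3.6, 0], 0], [[-2.6, 5.4, 0], 0], [[-3.4, 7.2, 0], 0], [[-4.3, 9, 0], 0], [[-5.2, 10.8, 0], 0], [[-6, 12.6, 0], 0], [[-6.9, 14.4, 0], 0]]}}

```text
t: 6.6
position: [0.5721, -0.0387, 0.0289]
tcp_rot: [180.0, 0.0, 115.5]
ft_force: [2.1, -4.1, 3.4]
finger_gap: -0.0002
gripper_force: 3.2
```

>>> {"method": "play_rows", "body": {"plan": [[[-0.4, 0.9, 0], 0], [[-0.9, 1.8, 0], 0], [[-1.3, 2.7, 0], 0], [[-1.7, 3.6, 0], 0], [[-1.7, 3.6, 0], 0]]}}

```text
t: 7.02
position: [0.5704, -0.035, 0.0289]
tcp_rot: [180.0, 0.0, 115.5]
ft_force: [1.8, -4.4, 4.0]
finger_gap: 0.0001
gripper_force: 3.1
```

>>> {"method": "play_rows", "body": {"plan": [[[-0.4, 0.9, 0], 0], [[-0.9, 1.8, 0], 0], [[-1.3, 2.7, 0], 0], [[-1.7, 3.6, 0], 0], [[-1.7, 3.6, 0], 0]]}}

```text
t: 7.43
position: [0.5687, -0.0315, 0.0289]
tcp_rot: [180.0, 0.0, 115.5]
ft_force: [1.6, -4.3, 4.3]
finger_gap: 0.0001
gripper_force: 3.2
```

>>> {"method": "play_rows", "body": {"plan": [[[-0.4, 0.9, 0], 0], [[-0.9, 1.8, 0], 0], [[-0.9, 1.8, 0], 0]]}}

```text
t: 7.68
position: [0.5678, -0.0297, 0.0288]
tcp_rot: [180.0, 0.0, 115.5]
ft_force: [1.1, -3.6, 3.9]
finger_gap: 0.0
gripper_force: 3.2
```

>>> {"method": "play_rows", "body": {"plan": [[[-0.4, 0.9, 0], 0], [[-0.9, 1.8, 0], 0], [[-0.9, 1.8, 0], 0]]}}

```text
t: 7.93
position: [0.5672, -0.0284, 0.0289]
tcp_rot: [180.0, 0.1, 115.5]
ft_force: [3.5, -6.9, 3.7]
finger_gap: -0.0001
gripper_force: 3.7
```

>>> {"method": "play_rows", "body": {"plan": [[[-0.4, 0.9, 0], 0], [[-0.4, 0.9, 0], 0], [[-0.4, 0.9, 0], 0]]}}

```text
t: 8.18
position: [0.5671, -0.0283, 0.029]
tcp_rot: [180.0, 0.1, 115.5]
ft_force: [4.6, -9.2, 1.7]
finger_gap: -0.0001
gripper_force: 4.5
```

```bash
python3 - <<'E'
from h import *
a=capture("side")[120:290,180:350];b=capture("top")[120:290,180:350]
cv2.imwrite("pics/p2.png",cv2.resize(np.hstack([a,b]),None,fx=2.35,fy=2.35,interpolation=cv2.INTER_CUBIC))
s=telemetry.get_state();print(s["position"],s["ft_force"])
E
```

```text
[ 0.56714643 -0.02825596  0.02900694] [ 4.62403944 -9.57514013  2.65265984]
```

View pics/p2.png

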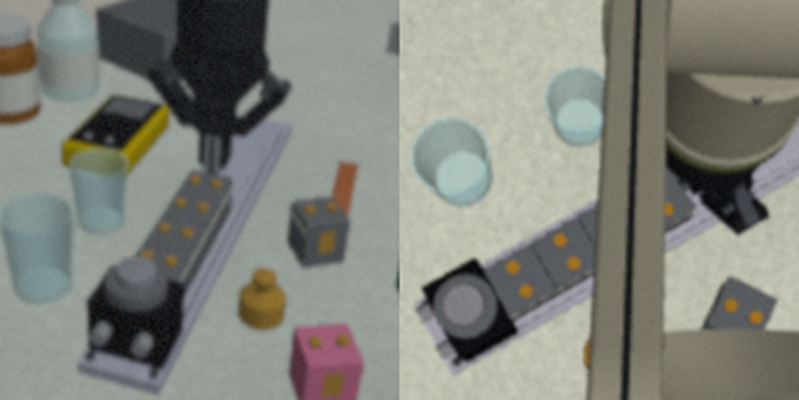

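The row is against the block: TCP motion has stalled, force is rising, and no gap shows at (510,290) in the top crop. I'll back off, rise and move over the button.

>>> {"method": "play_rows", "body": {"plan": [[[3, -6.5, 0], 0], [[6.5, -14, 0], 0], [[6.5, -14, 0], 0], [[6.5, -14, 25], 0], [[6.5, -14, 60], 0], [[6.5, -14, 95], 0], [[6.5, -14, 101], 0], [[6.5, -14, 101], 0]]}}

```text
t: 8.95
position: [0.5751, -0.041, 0.1332]
tcp_rot: [179.7, 0.2, 115.5]
ft_force: [0.8, 0.6, -0.7]
finger_gap: -0.0001
gripper_force: 0.0
```

>>> {"method": "play_rows", "body": {"plan": [[[-15, 30, 0], 0], [[-29, 61, 0], 0], [[-44, 92, 0], 0], [[-59, 123, 0], 0], [[-74, 155, 0], 0], [[-89, 187, 0], 0], [[-89, 187, 0], 0], [[-89, 187, 0], 0]]}}

```text
t: 9.62
position: [0.4818, 0.1474, 0.1276]
tcp_rot: [-179.8, -0.1, 115.7]
ft_force: [0.3, 0.1, -0.0]
finger_gap: 0.0004
gripper_force: 0.0
```

```bash
python3 - <<'E'
from h import *
a=capture("side")[120:290,180:350];b=capture("top")[120:290,180:350]
cv2.imwrite("pics/p3.png",cv2.resize(np.hstack([a,b]),None,fx=2.35,fy=2.35,interpolation=cv2.INTER_CUBIC))
s=telemetry.get_state();print(s["position"],s["ft_force"])
E
```

```text
[0.48317251 0.14557165 0.12826544] [1.0149286  0.00786083 0.62001625]
```

View pics/p3.png

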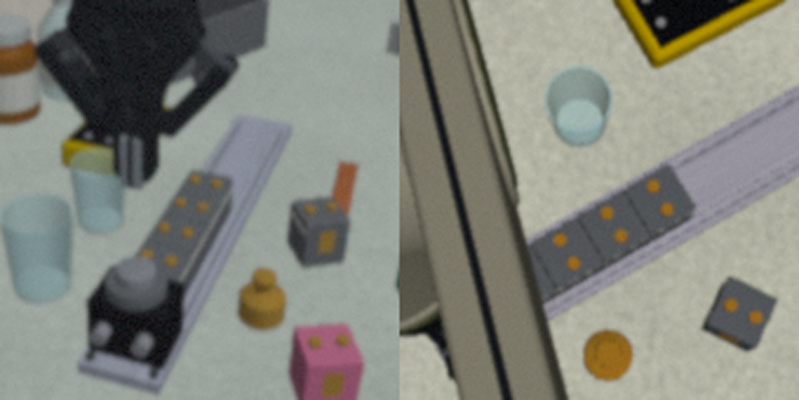

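The row is still home. The tip is over the button in the side crop, tip at (130,180) and button at (135,265). Now the press.

>>> {"method": "play_rows", "body": {"plan": [[[1, 0, -20], 0], [[1, 0, -38], 0], [[1, 0, -44], 0], [[1, 0, -47], 0], [[1, 0, -50], 0], [[1, 0, -52], 0], [[1, 0, -53], 0], [[1, 0, -53], 0]]}}

```text
t: 10.38
position: [0.4854, 0.146, 0.0772]
tcp_rot: [180.0, 0.0, 115.5]
ft_force: [0.1, 0.6, 0.2]
finger_gap: 0.0001
gripper_force: 0.0
```

>>> {"method": "play_rows", "body": {"plan": [[[0, 0, -0.5], 0], [[0, 0, -1], 0], [[0, 0, -1], 0], [[0, 0, -1], 0]]}}

```text
t: 10.72
position: [0.485, 0.1461, 0.0759]
tcp_rot: [180.0, 0.0, 115.5]
ft_force: [0.7, 0.1, -0.1]
finger_gap: 0.0002
gripper_force: 0.0
```

>>> {"method": "play_rows", "body": {"plan": [[[0, 0, -1], 0], [[0, 0, -2], 0], [[0, 0, -2], 0], [[0, 0, -2], 0]]}}

```text
t: 11.05
position: [0.4848, 0.146, 0.0735]
tcp_rot: [-180.0, -0.0, 115.5]
ft_force: [0.2, 0.9, -0.1]
finger_gap: 0.0002
gripper_force: 0.0
```

```bash
python3 - <<'E'
from h import *
a=capture("side")[160:280,190:290]
cv2.imwrite("pics/p4.png",cv2.resize(a,None,fx=5,fy=5,interpolation=cv2.INTER_CUBIC))
s=telemetry.get_state();print(s["position"],s["ft_force"]);print(proj("side",[s["position"]]))
E
```

```text
[0.48483928 0.14598766 0.07360715] [ 0.42889076 -0.14693835 -0.0675957 ]
[[237.18338376 236.27988686]]
```

View pics/p4.png

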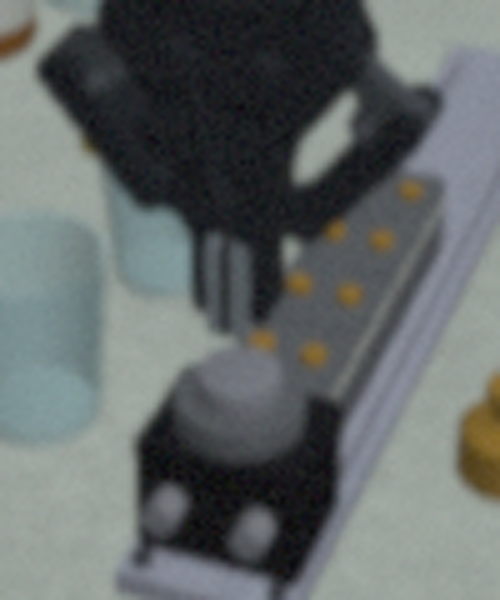

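The fingertip ends at px (237,226), while the reported TCP projects to row 236, and there is no contact force. I'll compare this with the earlier pictures.

```bash
python3 - <<'E'
from h import *
P=[[.6335,-.1673,.0289],[.6066,-.1106,.029],[.56715,-.02826,.029],[.4832,.1456,.1283],[.48484,.14599,.0736],[.48484,.14599,.0936]]
uv=proj("side",P);print(uv.round(1));print(((uv-[180,120])*2.35).round(0))
for h in(.07,.075,.08,.085,.09,.095,.1):print(h,unproj("side",[(237,227.5)],h).round(4))
for uv in [(238.5,234)]:print(unproj("side",[uv],.08))
E
```

```text
[[287.7 171.2]
 [281.1 182.4]
 [270.  201.4]
 [237.8 209.5]
 [237.2 236.3]
 [237.1 226.7]]
[[253. 120.]
 [238. 147.]
 [212. 191.]
 [136. 210.]
 [134. 273.]
 [134. 251.]]
0.07 [[0.5067 0.1262 0.07  ]]
0.075 [[0.5017 0.1307 0.075 ]]
0.08 [[0.4968 0.1353 0.08  ]]
0.085 [[0.4918 0.1398 0.085 ]]
0.09 [[0.4869 0.1443 0.09  ]]
0.095 [[0.482  0.1489 0.095 ]]
0.1 [[0.477  0.1534 0.1   ]]
[[0.48181105 0.14575241 0.08      ]]
```

Every view shows the tip about 15–20 mm higher than reported, while x and y agree with the push contact. So the fingers haven't reached the button yet, and I'll go down in small steps, watching the force.

>>> {"method": "play_rows", "body": {"plan": [[[0, 0, -1.5], 0], [[0, 0, -3], 0], [[0, 0, -4.5], 0], [[0, 0, -6], 0], [[0, 0, -6], 0]]}}

```text
t: 11.52
position: [0.4846, 0.1459, 0.0672]
tcp_rot: [-180.0, -0.0, 115.5]
ft_force: [-0.2, -0.0, -0.2]
finger_gap: -0.0001
gripper_force: 0.0
```

>>> {"method": "play_rows", "body": {"plan": [[[0, 0, -1], 0], [[0, 0, -2], 0], [[0, 0, -3], 0], [[0, 0, -3], 0]]}}

```text
t: 11.85
position: [0.4848, 0.146, 0.0644]
tcp_rot: [-180.0, -0.0, 115.5]
ft_force: [0.6, -0.5, -0.9]
finger_gap: -0.0
gripper_force: 0.0
```

>>> {"method": "play_rows", "body": {"plan": [[[0, 0, -1], 0], [[0, 0, -2], 0], [[0, 0, -2], 0], [[0, 0, -2], 0]]}}

```text
t: 12.18
position: [0.4848, 0.146, 0.0626]
tcp_rot: [-180.0, -0.0, 115.5]
ft_force: [0.8, -0.4, 0.1]
finger_gap: 0.0
gripper_force: 0.0
```

```bash
python3 - <<'E'
from h import *
a=capture("side")[180:260,190:290];b=capture("top")[190:290,150:250]
cv2.imwrite("pics/p5.png",np.hstack([cv2.resize(a,(400,320),interpolation=cv2.INTER_CUBIC),cv2.resize(b,(320,320),interpolation=cv2.INTER_CUBIC)]))
E
```

```text
(no output)
```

View pics/p5.png

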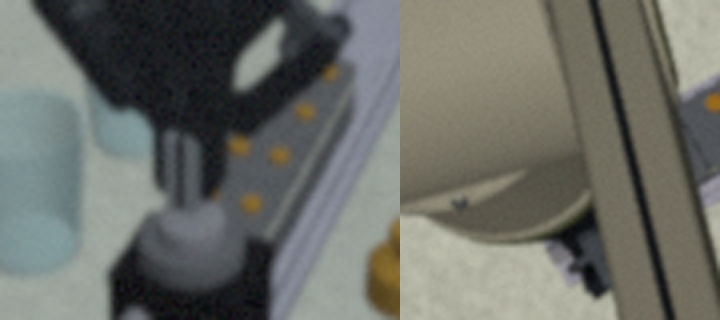

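The tip at (187,205) is just reaching the button's outline, still without force. I'll continue down.

>>> {"method": "play_rows", "body": {"plan": [[[0, 0, -1], 0], [[0, 0, -2], 0], [[0, 0, -2], 0], [[0, 0, -2], 0]]}}

```text
t: 12.62
position: [0.4848, 0.146, 0.0606]
tcp_rot: [-180.0, -0.0, 115.5]
ft_force: [0.1, -0.7, -0.5]
finger_gap: 0.0004
gripper_force: 0.0
```

>>> {"method": "play_rows", "body": {"plan": [[[0, 0, -1], 0], [[0, 0, -2], 0], [[0, 0, -2], 0], [[0, 0, -2], 0]]}}

```text
t: 12.95
position: [0.4848, 0.146, 0.0586]
tcp_rot: [-180.0, -0.0, 115.5]
ft_force: [0.5, 0.4, 0.3]
finger_gap: 0.0002
gripper_force: 0.0
```

>>> {"method": "play_rows", "body": {"plan": [[[0, 0, -1], 0], [[0, 0, -2], 0], [[0, 0, -2], 0], [[0, 0, -2], 0]]}}

```text
t: 13.28
position: [0.4848, 0.146, 0.0566]
tcp_rot: [-180.0, -0.0, 115.5]
ft_force: [-0.1, -0.8, -0.1]
finger_gap: 0.0001
gripper_force: 0.0
```

>>> {"method": "play_rows", "body": {"plan": [[[0, 0, -1], 0], [[0, 0, -2], 0], [[0, 0, -2], 0], [[0, 0, -2], 0]]}}

```text
t: 13.62
position: [0.4849, 0.146, 0.0546]
tcp_rot: [-180.0, -0.0, 115.5]
ft_force: [0.1, 0.9, 0.6]
finger_gap: -0.0002
gripper_force: 0.0
```

>>> {"method": "play_rows", "body": {"plan": [[[0, 0, -1], 0], [[0, 0, -2], 0], [[0, 0, -2], 0], [[0, 0, -2], 0]]}}

```text
t: 13.95
position: [0.485, 0.146, 0.0528]
tcp_rot: [180.0, 0.0, 115.5]
ft_force: [-1.0, 0.1, 3.0]
finger_gap: 0.0003
gripper_force: 1.1
```

```bash
python3 - <<'E'
from h import *
a=capture("side")[180:260,190:290]
cv2.imwrite("pics/p6.png",cv2.resize(a,(750,600),interpolation=cv2.INTER_CUBIC))
f=[]
for i in range(5):
    capture("side"); f.append(telemetry.get_state()["ft_force"])
print(np.mean(f,0),telemetry.get_state()["position"])
E
```

```text
[-0.17738566  0.07455244  2.20075062] [0.48498605 0.14600493 0.05278114]
```

View pics/p6.png

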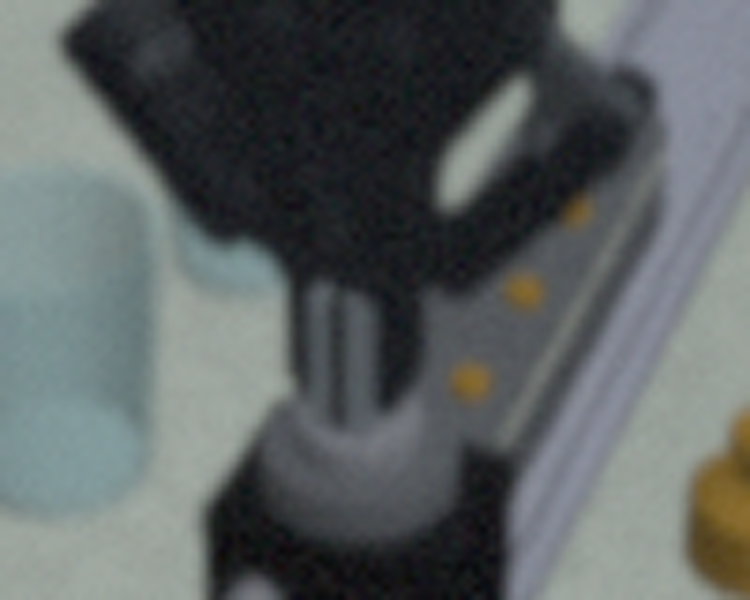

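Contact is now on the button top, at about 2.2 N. I'll press down to its stop, hold and then release.

>>> {"method": "play_rows", "body": {"plan": [[[0, 0, -1], 0], [[0, 0, -2], 0], [[0, 0, -3], 0], [[0, 0, -4], 0], [[0, 0, -4], 0], [[0, 0, -4], 0]]}}

```text
t: 14.75
position: [0.485, 0.146, 0.0488]
tcp_rot: [180.0, 0.0, 115.5]
ft_force: [-0.5, 0.5, 4.7]
finger_gap: 0.0004
gripper_force: 2.3
```

>>> {"method": "play_rows", "body": {"plan": [[[0, 0, -1], 0], [[0, 0, -2], 0], [[0, 0, -2], 0], [[0, 0, -2], 0]]}}

```text
t: 15.08
position: [0.4852, 0.1461, 0.0482]
tcp_rot: [180.0, 0.0, 115.5]
ft_force: [-8.0, -1.5, 18.2]
finger_gap: -0.0001
gripper_force: 8.9
```

The button is on its stop: 18 N, with motion stalled at 48.2 mm. Releasing now.

>>> {"method": "play_rows", "body": {"plan": [[[0, 0, 0], 0], [[0, 0, 10], 0], [[0, 0, 35], 0], [[0, 0, 70], 0], [[0, 0, 100], 0], [[0, 0, 120], 0], [[0, 0, 120], 0], [[0, 0, 120], 0]]}}

```text
t: 15.75
position: [0.4859, 0.1462, 0.168]
tcp_rot: [179.8, 0.0, 115.5]
ft_force: [-0.8, -0.5, 0.4]
finger_gap: -0.0001
gripper_force: 0.0
```

```bash
python3 - <<'E'
from h import *
a=capture("side")[120:290,180:350];b=capture("top")[120:290,180:350]
cv2.imwrite("pics/p7.png",cv2.resize(np.hstack([a,b]),None,fx=2.35,fy=2.35,interpolation=cv2.INTER_CUBIC))
E
```

```text
(no output)
```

View pics/p7.png

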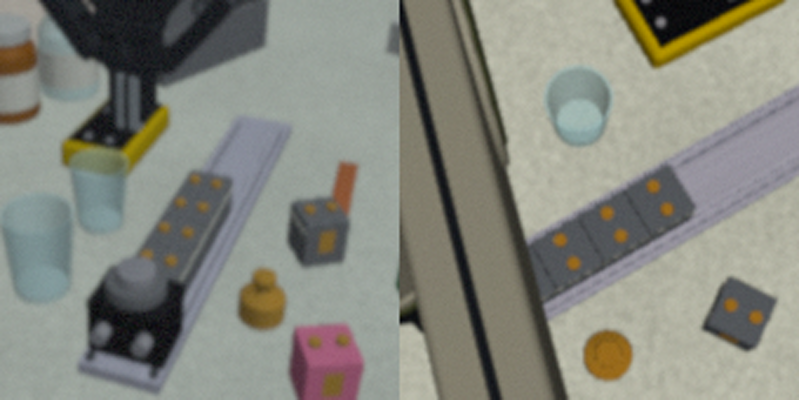

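The row is still home with no gaps, the button is up, and the bystanders are undisturbed. Handing in.

```bash
python3 -c "
from station import workorder; print(workorder.close_job())"
```

```text
the job is handed in; nothing more can be done
None
```

The row was pushed home with no visible gaps, the test button was pressed to its stop and came back up, and the job is handed in (no verdict was returned); I viewed 11 pictures, one over the limit of 10.

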